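# Sort the glue syringes, spent from usable

### The arm

A 6-joint arm with a two-finger parallel gripper is mounted at the origin on the work surface. World frame = base frame: x ahead of the robot, y to its left, z up, the work surface at z = 0. Lengths are in m, angles in degrees, forces in N, time in s.
With the tool pointing down it reaches from about 0.35 to 0.875 m from the base axis. Payload 4.2 kg.
Tool frame: the origin (TCP) lies on the centre line of the jaws, within the pads' length; the fingertips stand tip_reach ahead of it and the grasp point (between the pads) is the TCP (tip_reach is the distance from the TCP to the fingertips, in m); z points along the fingers, y is the line along which they close (so a half turn about z gives the same grasp; the last joint's range is limited). The gripper opens to 87 mm and grips with 3 to 60 N. Pads are 19 mm wide; open, the fingers measure 117 mm over their backs; the gripper's body (75 mm by 190 mm) begins 51 mm behind the grasp point.
Start: joints at [83.342, 22.042, 0.453, 0, -68.411, -14.817], TCP at [0.229, 0.582, 0.242] pointing down, gripper open.
Joint ranges: [-179.83, 179.83], [-69.29, 118.12], [-61.27, 80.66], [-181.25, 117.63], [-171.15, -9.14], [-177.46, 177.46]. Speed limits (degrees/s): [159.86, 159.86, 180, 180, 180, 180].

### API

Orientations are given as a 3x3 rotation matrix whose columns are the frame's x, y, z axes.
In Python, from station import sense, capture, finish_job, tip_reach gives the robot as it stands.
- The arm moves only by the tool arm_command, never from a script. Its argument "deltas" is a list of rows, each a list of 7 numbers: the turn, a rotation vector about the tool's x, y, z in rad, then the shift along the tool's x, y, z in cm, then the closure, from -1 (fully open) to 1 (shut), so that 0 is half open. In form: [[rx, ry, rz, dx, dy, dz, hand], ...]. A call has 1 to 8 rows; each row is the pose to reach, as a shift and turn from the pose commanded when the call began, along the tool's axes at that moment; what a row does not reach only later rows make up. A row lasts 1/12 s, in which the tool goes at most 41.7 mm and 7.16 degrees, less where a joint would pass 70% of its speed; a pose out of reach is approached as far as the arm can. A call with a gripper value outside its range is refused whole. The fingers move at their own pace and stop on an object; the grip force is fixed at half the most. Time passes only in rows, so rows that repeat a pose let the fingers close. It gives the time, the measured TCP pose, the force, the opening and the grip force at its end, in the units of the state.
- sense(): the state, without advancing time (a new reading comes with each control period).
- capture(name): name is "side" or "top"; returns a dict with "pixels" (480x640x3 uint8, blue, green, red), "fovy" (degrees; the focal length in pixels is half the picture's height over the tangent of half this angle, whatever the lens; pixels are square), "cx", "cy" (the principal point, pixels), "k1" (the pictures are not rectified: a ray, as slopes to the right and down, at radius r is drawn at 1 + k1 r^2 times it, then the intrinsics apply), "rvec" (rotation vector, rad) and "tvec" (3), from world to camera coordinates, as OpenCV has them. Camera axes: x right, y down, z forward; pixel columns grow to the right and rows downward; lengths in m; the calibration is good to about 2 mm. A picture is of the moment at which its call begins. There is no depth.
- finish_job(): hands the job in; it is judged then, once.
The state is a dict: "time_s": time; "joints": joint angles; "joint_velocities": joint speeds; "effort": joint torques, N m; "tcp_pos": TCP position; "ee_rot": TCP orientation; "wrist_force": force on the tool from outside, world axes, zero at the start; "moment": the same for the moment, N m; "gripper_width": opening from 0.0 (shut) to 1.0 (fully open); "gripper_force": force on a finger pad.
Only numpy, scipy, OpenCV 4.12 (cv2) and the standard library are available. Lean on these libraries where they do the work, as an engineer would, in place of code of your own. Each camera call takes 0.05 s, during which the arm holds its last target. There are 200 camera calls.

### The job

Sort the three glue syringes lying on the bench: a syringe whose plunger is pushed fully home is spent and goes into the cardboard carton, one whose plunger is still drawn out goes into the low plywood tray, lying flat inside its walls. Do not push a drawn-out plunger in or pull a spent one out, and leave the tub, the sanding block and the screwdriver where they are.

Things in the scene. Friction and masses are not known exactly. Their poses are not given: they have to be found in the camera images.
- syringe_a: white plastic glue syringe lying on the bench, one of three alike. Barrel 28 mm diameter, 95 mm long, along its own x; nozzle 11 mm diameter and 18 mm long at the -x end; finger flange at the +x end, 5 mm thick, 52 mm wide (y), 28 mm high, which keeps it from rolling. Origin on the underside, below the middle of the barrel; z up. 45 to 85 g
- syringe_a_grip (a point): point on the barrel's axis at the middle of its length, 14 mm above the bench: where to take syringe_a, across the barrel; the barrel is rigid
- syringe_a_plunger_disc (a point): centre of the white thumb disc (27 mm diameter, 5 mm thick) at the +x end of the plunger of syringe_a; it lies 58 mm from the grip point when the plunger is fully in and up to 52 mm farther when it is drawn out
- syringe_a_plunger (a joint): how far the plunger of syringe_a is drawn out, m: 0 to 0.003 is pushed fully home (spent), 0.036 to 0.052 is drawn out (still has glue). It is stiff (about 6 N) and stays where it is
- syringe_b: white plastic glue syringe lying on the bench, one of three alike. Barrel 28 mm diameter, 95 mm long, along its own x; nozzle 11 mm diameter and 18 mm long at the -x end; finger flange at the +x end, 5 mm thick, 52 mm wide (y), 28 mm high, which keeps it from rolling. Origin on the underside, below the middle of the barrel; z up. 45 to 85 g
- syringe_b_grip (a point): point on the barrel's axis at the middle of its length, 14 mm above the bench: where to take syringe_b, across the barrel; the barrel is rigid
- syringe_b_plunger_disc (a point): centre of the white thumb disc (27 mm diameter, 5 mm thick) at the +x end of the plunger of syringe_b; it lies 58 mm from the grip point when the plunger is fully in and up to 52 mm farther when it is drawn out
- syringe_b_plunger (a joint): how far the plunger of syringe_b is drawn out, m: 0 to 0.003 is pushed fully home (spent), 0.036 to 0.052 is drawn out (still has glue). It is stiff (about 6 N) and stays where it is
- syringe_c: white plastic glue syringe lying on the bench, one of three alike. Barrel 28 mm diameter, 95 mm long, along its own x; nozzle 11 mm diameter and 18 mm long at the -x end; finger flange at the +x end, 5 mm thick, 52 mm wide (y), 28 mm high, which keeps it from rolling. Origin on the underside, below the middle of the barrel; z up. 45 to 85 g
- syringe_c_grip (a point): point on the barrel's axis at the middle of its length, 14 mm above the bench: where to take syringe_c, across the barrel; the barrel is rigid
- syringe_c_plunger_disc (a point): centre of the white thumb disc (27 mm diameter, 5 mm thick) at the +x end of the plunger of syringe_c; it lies 58 mm from the grip point when the plunger is fully in and up to 52 mm farther when it is drawn out
- syringe_c_plunger (a joint): how far the plunger of syringe_c is drawn out, m: 0 to 0.003 is pushed fully home (spent), 0.036 to 0.052 is drawn out (still has glue). It is stiff (about 6 N) and stays where it is
- carton: open cardboard waste carton, fixed, 240 (x) by 210 (y) by 70 mm high, walls and floor 5 mm thick; origin at the centre of its underside, on the bench
- tray: low open plywood tray, fixed, 260 (x) by 170 (y) by 30 mm high, walls and floor 6 mm thick; origin at the centre of its underside, on the bench
- tub: bystander: small loose white mixing tub, 84 mm diameter, 70 mm high; origin under its centre
- sanding_block: bystander: loose cork and wood sanding block, 112 by 65 by 42 mm; origin under its centre
- screwdriver: bystander: loose screwdriver lying on the bench

How it is judged:
By the outcome, as a careful person would: the job done as asked, in the order asked, and still so for the second after the job is handed in, with the robot touching nothing.
It also fails if it takes over 64 s, if anything falls off the work surface, if the arm or the gripper's body presses on something with over 40 N, if the wrist force passes 120 N, or if a joint passes its speed limit or range.

## Working session

There is one attempt and no reset: what is moved stays moved. The work goes in short steps, Python scripts to look and compute and a tool call to move; the robot and the scene stay as the last step left them, time stands still between calls to the robot, and variables do not carry over. Pictures are saved under pics/ and viewed, at most 10 in all, crops included, and the job is handed in when it is done.

Besides the shell and the picture viewer there is one more tool, called after "Request:" as name(argument=value, ...), one argument or row to a line, values as JSON. arm_command: Moves the arm, as the interface text tells. Its arguments: {"type":"object","properties":{"deltas":{"type":"array"}},"required":["deltas"]}

```bash
mkdir -p pics; cat > h.py <<'E'
import numpy as np, cv2
from station import sense, capture, tip_reach
def K(c):
    f=240/np.tan(np.radians(c["fovy"])/2); return f
def ray(c,u,v):
    f=K(c); d=np.array([(u-c["cx"])/f,(v-c["cy"])/f]); s=d.copy()
    for _ in range(20): s=d/(1+c["k1"]*(s@s))
    R=cv2.Rodrigues(np.array(c["rvec"],float))[0]; t=np.array(c["tvec"],float)
    return -R.T@t, R.T@np.array([s[0],s[1],1])
def onz(c,u,v,z):
    o,d=ray(c,u,v); return o+d*(z-o[2])/d[2]
def proj(c,p):
    R=cv2.Rodrigues(np.array(c["rvec"],float))[0]; q=R@np.array(p)+np.array(c["tvec"],float)
    s=q[:2]/q[2]; s=s*(1+c["k1"]*(s@s)); return s*K(c)+[c["cx"],c["cy"]]
E
python3 - <<'E'
from h import *
for n in("top","side"):
    c=capture(n); cv2.imwrite(f"pics/{n}0.png",c["pixels"]); print(n,c["fovy"],c["k1"],ray(c,320,240))
print(tip_reach if not callable(tip_reach) else tip_reach()); s=sense(); print(s["tcp_pos"],s["ee_rot"],s["gripper_width"],s["time_s"])
E
```

```text
top 43.27805093247828 -0.07653063003533675 (array([ 0.43566654, -0.0140935 ,  1.27325976]), array([ 0.16228975, -0.00421386, -0.98678625]))
side 48.843892601392355 -0.09377241634346742 (array([0.58524415, 0.89045721, 0.67232856]), array([ 0.04797859, -0.80999694, -0.58452221]))
0.019
[0.22860524 0.58117664 0.24058234] [[ 9.30534078e-01 -3.66204837e-01 -5.88140449e-04]
 [-3.66205288e-01 -9.30532272e-01 -1.83798013e-03]
 [ 1.25793547e-04  1.92568329e-03 -9.99998138e-01]] 0.9989336449346913 0.1
```

View pics/top0.png

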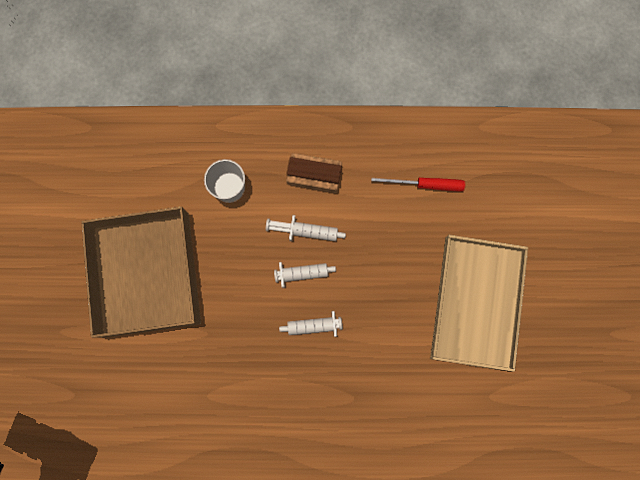

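View pics/side0.png

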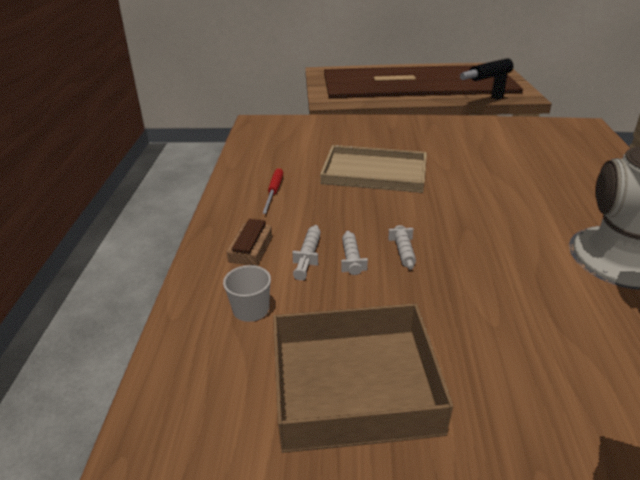

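Top view: the syringe at (305,231) has its plunger out to the left. The ones at (305,272) and (311,327) look spent. The carton is on the left (143,272), the tray on the right (480,303), and the tub, block and screwdriver are above. Next I'll measure.

```bash
python3 - <<'E'
from h import *
c=capture("top"); im=c["pixels"]; hsv=cv2.cvtColor(im,cv2.COLOR_BGR2HSV)
m=((hsv[...,1]<60)&(hsv[...,2]>120)).astype(np.uint8)*255; m[:205]=0;m[345:]=0;m[:,:250]=0;m[:,360:]=0
m=cv2.morphologyEx(m,cv2.MORPH_CLOSE,np.ones((5,5)))
n,l,st,ce=cv2.connectedComponentsWithStats(m)
for i in range(1,n):
    if st[i,4]<200: continue
    ys,xs=np.nonzero(l==i)
    P=np.array([onz(c,x,y,.014)[:2] for x,y in zip(xs,ys)])
    mu=P.mean(0); w,V=np.linalg.eigh(np.cov(P.T)); a=V[:,1]; b=V[:,0]
    s=(P-mu)@a; t=(P-mu)@b
    h=[round(np.ptp(t[(s>=q)&(s<q+.006)])*1000) if ((s>=q)&(s<q+.006)).any() else 0 for q in np.arange(s.min(),s.max(),.006)]
    print(ce[i],"mu",mu.round(4),"axis",a.round(3),"s",s.min().round(4),s.max().round(4),h)
for nm,z,pts in(("carton",.07,[(83,223),(182,208),(203,326),(93,337)]),("tray",.03,[(448,236),(527,247),(514,371),(432,358)])):
    Q=np.array([onz(c,u,v,z)[:2] for u,v in pts]); print(nm,Q.round(3).tolist(),Q.mean(0).round(3))
cv2.imwrite("pics/crop.png",cv2.resize(im[200:350,255:365],None,fx=5,fy=4,interpolation=cv2.INTER_CUBIC)[:600])
E
```

```text
[304.53273138 229.43115124] mu [0.6653 0.0134] axis [0.138 0.99 ] s -0.0864 0.0832 [9, 11, 13, 24, 24, 26, 24, 25, 26, 24, 26, 24, 24, 25, 24, 24, 24, 26, 52, 52, 18, 18, 18, 18, 18, 18, 18, 24, 15]
[301.46930423 272.15143247] mu [0.5745 0.0191] axis [-0.114  0.994] s -0.0709 0.0576 [11, 10, 10, 24, 26, 26, 24, 24, 26, 24, 24, 25, 24, 24, 25, 24, 24, 26, 51, 51, 24, 21]
[313.52781371 325.2457956 ] mu [ 0.4643 -0.0066] axis [-0.099  0.995] s -0.0575 0.0717 [23, 23, 52, 25, 25, 25, 25, 25, 25, 25, 25, 25, 25, 25, 27, 25, 25, 25, 25, 9, 10, 6]
carton [[0.667, 0.467], [0.699, 0.263], [0.46, 0.212], [0.436, 0.432]] [0.566 0.344]
tray [[0.65, -0.287], [0.627, -0.453], [0.372, -0.414], [0.398, -0.247]] [ 0.512 -0.35 ]
```

View pics/crop.png

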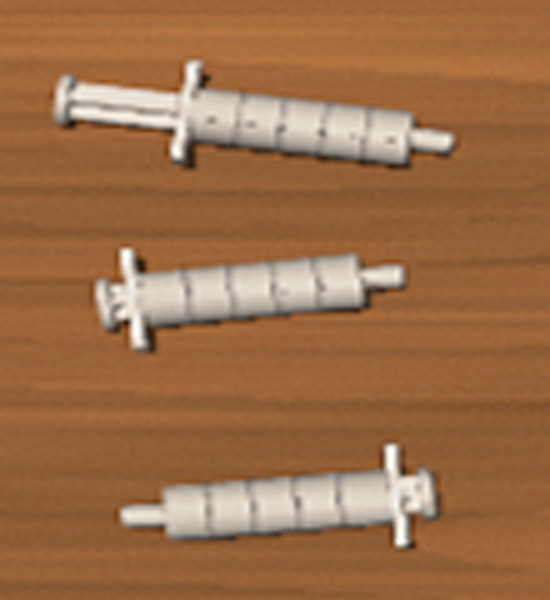

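The crop confirms it: the far syringe is drawn out by about 43 mm and goes to the tray. The middle and near ones have their discs right behind the flange, so they go to the carton. I'll take the near one first.

```bash
cat > go.py <<'E'
import sys
from h import *
s=sense(); R=np.array(s["ee_rot"]); p=np.array(s["tcp_pos"])
x,y,z,yaw=map(float,sys.argv[1:5]); a=np.radians(yaw)
T=np.array([[np.cos(a),np.sin(a),0],[np.sin(a),-np.cos(a),0],[0,0,-1]])
rv=cv2.Rodrigues(R.T@T)[0].ravel(); d=R.T@(np.array([x,y,z])-p)*100
print("t",s["time_s"],"rot",rv.round(3),"cm",d.round(2),"w",round(s["gripper_width"],3))
E
python3 go.py .464 -.001 .12 -84.3
```

```text
t 0.15 rot [ 1.000e-03 -1.000e-03  1.096e+00] cm [43.22 45.54 12.15] w 1.001
```

Request:
arm_command(
  deltas=[
    [0, 0, 0, 2.7, 2.85, 0, -0.3],
    [0, 0, 0, 5.4, 5.7, 0, -0.3],
    [0, 0, 0, 8.1, 8.55, 0, -0.3],
    [0, 0, 0, 10.8, 11.4, 0, -0.3],
    [0, 0, 0, 13.5, 14.25, 0, -0.3],
    [0, 0, 0, 16.2, 17.1, 0, -0.3],
    [0, 0, 0, 18.9, 19.95, 0, -0.3],
    [0, 0, 0, 21.6, 22.8, 0, -0.3],
  ],
)

```text
time_s: 0.82
tcp_pos: [0.3464, 0.2883, 0.2415]
ee_rot: [[0.931, -0.366, -0.0], [-0.366, -0.931, -0.0], [-0.0, 0.0, -1.0]]
wrist_force: [0.6, -0.2, 0.3]
gripper_width: 0.656
gripper_force: 0.0
```

Request:
arm_command(
  deltas=[
    [0, 0, 0.12, 2.7, 2.85, 1, -0.3],
    [0, 0, 0.24, 5.4, 5.7, 2, -0.3],
    [0, 0, 0.36, 8.1, 8.55, 4, -0.3],
    [0, 0, 0.48, 10.8, 11.4, 6, -0.3],
    [0, 0, 0.6, 13.5, 14.2, 8, -0.3],
    [0, 0, 0.72, 16.2, 17.1, 10, -0.3],
    [0, 0, 0.84, 18.9, 19.9, 11, -0.3],
    [0, 0, 0.96, 21.6, 22.7, 12, -0.3],
  ],
)

```text
time_s: 1.48
tcp_pos: [0.4616, 0.0038, 0.1221]
ee_rot: [[0.229, -0.974, -0.001], [-0.974, -0.229, -0.0], [0.0, 0.001, -1.0]]
wrist_force: [1.6, 1.5, 0.8]
gripper_width: 0.648
gripper_force: 0.0
```

```bash
python3 go.py .464 -.001 .06 -84.3
```

```text
t 1.4833 rot [ 0.001 -0.     0.131] cm [ 0.52 -0.13  6.21] w 0.648
```

Request:
arm_command(
  deltas=[
    [0, 0, 0.1, 0.3, 0, 2, -0.3],
    [0, 0, 0.135, 0.4, 0, 4, -0.3],
    [0, 0, 0.135, 0.4, 0, 6, -0.3],
    [0, 0, 0.135, 0.4, 0, 6, -0.3],
  ],
)

```text
time_s: 1.82
tcp_pos: [0.4601, 0.0005, 0.0599]
ee_rot: [[0.099, -0.995, -0.008], [-0.995, -0.099, -0.002], [0.001, 0.008, -1.0]]
wrist_force: [-0.6, 0.6, 0.2]
gripper_width: 0.647
gripper_force: 0.0
```

```bash
python3 go.py .464 -.001 .022 -84.3; python3 - <<'E'
from h import *
c=capture("side"); im=c["pixels"]; cv2.imwrite("pics/s1.png",cv2.resize(im[120:320,260:460],None,fx=3,fy=3))
E
```

```text
t 1.8167 rot [ 0.008 -0.001 -0.001] cm [ 0.18 -0.41  3.79] w 0.647
```

View pics/s1.png

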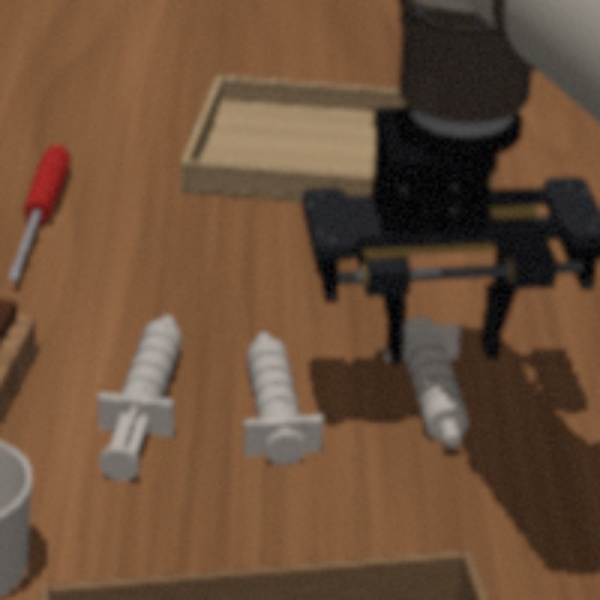

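The fingers straddle the near syringe at about crop (440,370). I'll descend, grip and lift.

Request:
arm_command(
  deltas=[
    [0, 0, 0, 0.15, -0.3, 2, -0.3],
    [0, 0, 0, 0.15, -0.3, 3.8, -0.3],
    [0, 0, 0, 0.15, -0.3, 3.8, -0.3],
    [0, 0, 0, 0.15, -0.3, 3.8, 0.6],
    [0, 0, 0, 0.15, -0.3, 3.8, 0.6],
    [0, 0, 0, 0.15, -0.3, 3.8, 0.6],
    [0, 0, 0, 0.15, -0.3, 3.8, 0.6],
    [0, 0, 0, 0.15, -0.3, 3.8, 0.6],
  ],
)

```text
time_s: 2.53
tcp_pos: [0.4663, 0.0009, 0.0261]
ee_rot: [[0.101, -0.995, 0.002], [-0.995, -0.101, 0.001], [-0.0, -0.002, -1.0]]
wrist_force: [-0.7, -0.5, 0.8]
gripper_width: 0.36
gripper_force: 0.2
```

Request:
arm_command(
  deltas=[
    [0, 0, 0, 0, 0, 0, 0.6],
    [0, 0, 0, 0, 0, -2, 0.6],
    [0, 0, 0, 0, 0, -5, 0.6],
    [0, 0, 0, 0, 0, -8, 0.6],
    [0, 0, 0, 0, 0, -11, 0.6],
    [0, 0, 0, 0, 0, -14, 0.6],
    [0, 0, 0, 0, 0, -14, 0.6],
  ],
)

```text
time_s: 3.12
tcp_pos: [0.4696, 0.0014, 0.1713]
ee_rot: [[0.102, -0.995, 0.013], [-0.995, -0.102, 0.003], [-0.001, -0.013, -1.0]]
wrist_force: [1.2, 0.6, -0.6]
gripper_width: 0.312
gripper_force: 29.9
```

```bash
python3 go.py .522 .336 .16 -79.7
```

```text
t 3.1167 rot [-0.013  0.001 -0.077] cm [-32.75  -8.62   1.28] w 0.312
```

Gripped (27 mm). On to the carton.

Request:
arm_command(
  deltas=[
    [0, 0, 0, -2, -0.5, 0, 0.6],
    [0, 0, -0.04, -5, -1.4, 0, 0.6],
    [0, 0, -0.08, -9, -2.4, 0, 0.6],
    [0, 0, -0.08, -13, -3.4, 0, 0.6],
    [0, 0, -0.08, -17, -4.5, 0, 0.6],
    [0, 0, -0.08, -21, -5.5, 0, 0.6],
    [0, 0, -0.08, -25, -6.6, 0, 0.6],
    [0, 0, -0.08, -28, -7.5, 0, 0.6],
  ],
)

```text
time_s: 3.78
tcp_pos: [0.5123, 0.2898, 0.1647]
ee_rot: [[0.182, -0.983, 0.0], [-0.983, -0.182, 0.0], [-0.0, -0.0, -1.0]]
wrist_force: [0.6, -0.2, 0.1]
gripper_width: 0.314
gripper_force: 29.9
```

Request:
arm_command(
  deltas=[
    [0, 0, 0, -2, -0.5, 0, 0.6],
    [0, 0, 0, -4, -0.8, 0, 0.6],
    [0, 0, 0, -4.7, -0.8, 0, 0.6],
    [0, 0, 0, -4.7, -0.8, 0, 0.6],
    [0, 0, 0, -4.7, -0.8, 0, 0.6],
    [0, 0, 0, -4.7, -0.8, 0, 0.6],
  ],
)

```text
time_s: 4.28
tcp_pos: [0.5115, 0.3332, 0.165]
ee_rot: [[0.179, -0.984, -0.001], [-0.984, -0.179, -0.001], [0.0, 0.001, -1.0]]
wrist_force: [0.9, -0.1, 0.2]
gripper_width: 0.315
gripper_force: 29.9
```

```bash
python3 go.py .522 .336 .034 -79.7;  python3 - <<'E'
from h import *
c=capture("top"); im=c["pixels"]; cv2.imwrite("pics/t1.png",cv2.resize(im[180:360,60:360],None,fx=2.6,fy=2.6))
E
```

```text
t 4.2833 rot [ 0.001 -0.     0.   ] cm [-0.09 -1.1  13.1 ] w 0.315
```

View pics/t1.png

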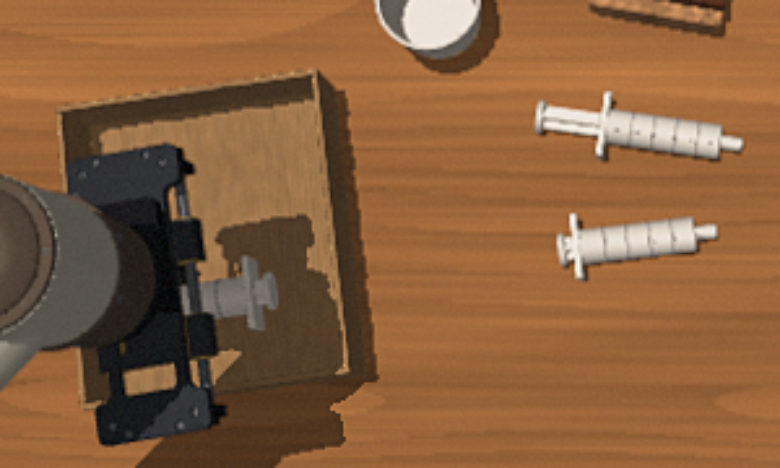

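The syringe hangs over the carton's interior, at about crop (235,295). Lower and release.

Request:
arm_command(
  deltas=[
    [0, 0, 0, 0, -0.5, 3, 0.6],
    [0, 0, 0, 0, -0.9, 6, 0.6],
    [0, 0, 0, 0, -0.9, 9, 0.6],
    [0, 0, 0, 0, -0.9, 11.5, 0.6],
    [0, 0, 0, 0, -0.9, 12.9, 0.6],
    [0, 0, 0, 0, -0.9, 12.9, 0.6],
    [0, 0, 0, 0, -0.9, 12.9, 0.6],
    [0, 0, 0, 0, -0.9, 12.9, 0.2],
  ],
)

```text
time_s: 5.0
tcp_pos: [0.5215, 0.3362, 0.0377]
ee_rot: [[0.18, -0.984, 0.002], [-0.984, -0.18, 0.001], [-0.001, -0.002, -1.0]]
wrist_force: [0.9, -0.1, 0.6]
gripper_width: 0.338
gripper_force: 0.0
```

Request:
arm_command(
  deltas=[
    [0, 0, 0, 0, 0, 0, -0.1],
    [0, 0, 0, 0, 0, 0, -0.3],
    [0, 0, 0, 0, 0, 0, -0.3],
    [0, 0, 0, 0, 0, -2, -0.3],
    [0, 0, 0, 0, 0, -5, -0.3],
    [0, 0, 0, 0, 0, -9, -0.3],
    [0, 0, 0, 0, 0, -12, -0.3],
    [0, 0, 0, 0, 0, -12, -0.3],
  ],
)

```text
time_s: 5.67
tcp_pos: [0.524, 0.3388, 0.1649]
ee_rot: [[0.182, -0.983, 0.012], [-0.983, -0.182, 0.01], [-0.007, -0.014, -1.0]]
wrist_force: [1.1, 1.6, 0.5]
gripper_width: 0.648
gripper_force: 0.0
```

```bash
python3 go.py .575 .0137 .12 -83.5
```

```text
t 5.6667 rot [-0.014  0.008  0.069] cm [32.93  0.95  4.23] w 0.648
```

Request:
arm_command(
  deltas=[
    [0, 0, 0, 2, 0, 0, -0.3],
    [0, 0, 0.03, 6, 0.1, 0, -0.3],
    [0, 0, 0.06, 10, 0.2, 0, -0.3],
    [0, 0, 0.07, 14, 0.3, 0, -0.3],
    [0, 0, 0.07, 18, 0.4, 0, -0.3],
    [0, 0, 0.07, 22, 0.5, 0, -0.3],
    [0, 0, 0.07, 26, 0.6, 0, -0.3],
    [0, 0, 0.07, 30, 0.6, 1, -0.3],
  ],
)

```text
time_s: 6.33
tcp_pos: [0.5699, 0.0384, 0.1486]
ee_rot: [[0.112, -0.994, 0.005], [-0.994, -0.112, 0.001], [-0.001, -0.005, -1.0]]
wrist_force: [1.5, 0.4, -0.1]
gripper_width: 0.649
gripper_force: 0.0
```

Request:
arm_command(
  deltas=[
    [0, 0, 0, 2, 0, 2, -0.3],
    [0, 0, 0, 2.6, 0, 5, -0.3],
    [0, 0, 0, 2.6, 0, 7, -0.3],
    [0, 0, 0, 2.6, 0, 8, -0.3],
    [0, 0, 0, 2.6, 0, 8, -0.3],
    [0, 0, 0, 2.6, 0, 8, -0.3],
  ],
)

```text
time_s: 6.83
tcp_pos: [0.572, 0.0144, 0.0667]
ee_rot: [[0.112, -0.994, 0.001], [-0.994, -0.112, -0.0], [0.0, -0.001, -1.0]]
wrist_force: [0.4, 0.5, 0.3]
gripper_width: 0.655
gripper_force: 0.0
```

```bash
python3 go.py .575 .0137 .022 -83.5
```

```text
t 6.8333 rot [-0.001 -0.    -0.001] cm [ 0.1  -0.28  4.47] w 0.655
```

Request:
arm_command(
  deltas=[
    [0, 0, 0, 0.1, -0.3, 2, -0.3],
    [0, 0, 0, 0.1, -0.3, 4, -0.3],
    [0, 0, 0, 0.1, -0.3, 4.5, -0.3],
    [0, 0, 0, 0.1, -0.3, 4.5, 0.2],
    [0, 0, 0, 0.1, -0.3, 4.5, 0.6],
    [0, 0, 0, 0.1, -0.3, 4.5, 0.6],
    [0, 0, 0, 0.1, -0.3, 4.5, 0.6],
    [0, 0, 0, 0.1, -0.3, 4.5, 0.6],
  ],
)

```text
time_s: 7.5
tcp_pos: [0.5753, 0.0136, 0.0223]
ee_rot: [[0.111, -0.994, 0.002], [-0.994, -0.111, 0.001], [-0.0, -0.002, -1.0]]
wrist_force: [-0.0, -0.2, -0.4]
gripper_width: 0.355
gripper_force: 0.0
```

Request:
arm_command(
  deltas=[
    [0, 0, 0, 0, 0, 0, 0.6],
    [0, 0, 0, 0, 0, -2, 0.6],
    [0, 0, 0, 0, 0, -5, 0.6],
    [0, 0, 0, 0, 0, -8, 0.6],
    [0, 0, 0, 0, 0, -11, 0.6],
    [0, 0, 0, 0, 0, -14, 0.6],
    [0, 0, 0, 0, 0, -14, 0.6],
    [0, 0, 0, 0, 0, -14, 0.6],
  ],
)

```text
time_s: 8.17
tcp_pos: [0.5756, 0.0137, 0.1635]
ee_rot: [[0.111, -0.994, 0.005], [-0.994, -0.111, 0.002], [-0.001, -0.005, -1.0]]
wrist_force: [0.3, -0.2, -0.7]
gripper_width: 0.308
gripper_force: 29.9
```

```bash
python3 go.py .610 .352 .16 -79.7
```

```text
t 8.1667 rot [-0.005  0.001 -0.069] cm [-33.24  -7.16   0.42] w 0.308
```

Request:
arm_command(
  deltas=[
    [0, 0, 0, -2, -0.4, 0, 0.6],
    [0, 0, -0.03, -5, -1.1, 0, 0.6],
    [0, 0, -0.07, -9, -2, 0, 0.6],
    [0, 0, -0.07, -13, -2.8, 0, 0.6],
    [0, 0, -0.07, -17, -3.7, 0, 0.6],
    [0, 0, -0.07, -21, -4.6, 0, 0.6],
    [0, 0, -0.07, -25, -5.4, 0, 0.6],
    [0, 0, -0.07, -28, -6, 0, 0.6],
  ],
)

```text
time_s: 8.83
tcp_pos: [0.6024, 0.301, 0.1591]
ee_rot: [[0.181, -0.983, -0.002], [-0.983, -0.181, -0.001], [0.001, 0.003, -1.0]]
wrist_force: [-0.2, -1.0, -0.6]
gripper_width: 0.31
gripper_force: 29.9
```

Request:
arm_command(
  deltas=[
    [0, 0, 0, -2, -0.4, 0, 0.6],
    [0, 0, 0, -4, -0.7, 0, 0.6],
    [0, 0, 0, -5, -0.8, 0, 0.6],
    [0, 0, 0, -5.2, -0.8, 0, 0.6],
    [0, 0, 0, -5.2, -0.8, 2, 0.6],
    [0, 0, 0, -5.2, -0.8, 4, 0.6],
    [0, 0, 0, -5.2, -0.8, 4, 0.6],
    [0, 0, 0, -5.2, -0.8, 4, 0.6],
  ],
)

```text
time_s: 9.5
tcp_pos: [0.6012, 0.3491, 0.1197]
ee_rot: [[0.179, -0.984, -0.003], [-0.984, -0.179, -0.003], [0.002, 0.004, -1.0]]
wrist_force: [0.7, 0.5, -0.1]
gripper_width: 0.31
gripper_force: 29.9
```

```bash
python3 go.py .610 .352 .034 -79.7
```

```text
t 9.5 rot [ 0.004 -0.002  0.   ] cm [-0.15 -0.95  8.57] w 0.31
```

Request:
arm_command(
  deltas=[
    [0, 0, 0, -0.1, -0.5, 2, 0.6],
    [0, 0, 0, -0.1, -0.9, 4, 0.6],
    [0, 0, 0, -0.1, -0.9, 6, 0.6],
    [0, 0, 0, -0.1, -0.9, 8, 0.6],
    [0, 0, 0, -0.1, -0.9, 8.5, 0.6],
    [0, 0, 0, -0.1, -0.9, 8.5, 0.6],
    [0, 0, 0, -0.1, -0.9, 8.5, 0.2],
    [0, 0, 0, -0.1, -0.9, 8.5, -0.1],
  ],
)

```text
time_s: 10.17
tcp_pos: [0.6118, 0.3542, 0.0387]
ee_rot: [[0.18, -0.984, 0.003], [-0.984, -0.18, 0.002], [-0.002, -0.004, -1.0]]
wrist_force: [-0.7, 0.5, 1.0]
gripper_width: 0.39
gripper_force: 0.0
```

Request:
arm_command(
  deltas=[
    [0, 0, 0, 0, 0, 0, -0.3],
    [0, 0, 0, 0, 0, 0, -0.3],
    [0, 0, 0, 0, 0, -2, -0.3],
    [0, 0, 0, 0, 0, -5, -0.3],
    [0, 0, 0, 0, 0, -9, -0.3],
    [0, 0, 0, 0, 0, -12, -0.3],
    [0, 0, 0, 0, 0, -12, -0.3],
    [0, 0, 0, 0, 0, -12, -0.3],
  ],
)

```text
time_s: 10.83
tcp_pos: [0.6115, 0.3545, 0.1602]
ee_rot: [[0.18, -0.984, 0.005], [-0.984, -0.18, 0.005], [-0.004, -0.006, -1.0]]
wrist_force: [-0.5, -0.4, -1.2]
gripper_width: 0.652
gripper_force: 0.0
```

```bash
python3 go.py .6625 -.007 .12 -98
```

```text
t 10.8333 rot [-0.006  0.005  0.321] cm [36.49  1.53  3.88] w 0.652
```

Request:
arm_command(
  deltas=[
    [0, 0, 0, 2, 0.1, 0, -0.3],
    [0, 0, 0.05, 6, 0.2, 0, -0.3],
    [0, 0, 0.1, 10, 0.4, 0, -0.3],
    [0, 0, 0.17, 14, 0.6, 0, -0.3],
    [0, 0, 0.24, 18, 0.8, 0, -0.3],
    [0, 0, 0.32, 22, 1, 0, -0.3],
    [0, 0, 0.32, 26, 1.2, 0, -0.3],
    [0, 0, 0.32, 30, 1.4, 0, -0.3],
  ],
)

```text
time_s: 11.5
tcp_pos: [0.6495, 0.0533, 0.1548]
ee_rot: [[-0.139, -0.99, -0.003], [-0.99, 0.139, -0.001], [0.001, 0.003, -1.0]]
wrist_force: [0.4, 0.0, -0.2]
gripper_width: 0.646
gripper_force: 0.0
```

```bash
python3 go.py .6625 -.007 .07 -98
```

```text
t 11.5 rot [ 0.003 -0.001  0.   ] cm [ 5.78 -2.15  8.48] w 0.646
```

Request:
arm_command(
  deltas=[
    [0, 0, 0, 3, -1, 0, -0.3],
    [0, 0, 0, 5, -1.7, 2, -0.3],
    [0, 0, 0, 5.5, -1.8, 4, -0.3],
    [0, 0, 0, 5.5, -1.8, 6, -0.3],
    [0, 0, 0, 5.5, -1.8, 8, -0.3],
    [0, 0, 0, 5.5, -1.8, 8.5, -0.3],
    [0, 0, 0, 5.5, -1.8, 8.5, -0.3],
  ],
)

```text
time_s: 12.08
tcp_pos: [0.6587, -0.0019, 0.0682]
ee_rot: [[-0.139, -0.99, -0.006], [-0.99, 0.139, -0.001], [0.002, 0.006, -1.0]]
wrist_force: [-0.9, 0.2, 0.2]
gripper_width: 0.65
gripper_force: 0.0
```

```bash
python3 go.py .6625 -.007 .022 -98;  python3 - <<'E'
from h import *
c=capture("side"); im=c["pixels"]; cv2.imwrite("pics/s2.png",cv2.resize(im[190:430,220:460],None,fx=2.5,fy=2.5))
E
```

```text
t 12.0833 rot [ 0.006 -0.002 -0.   ] cm [ 0.44 -0.47  4.62] w 0.65
```

View pics/s2.png

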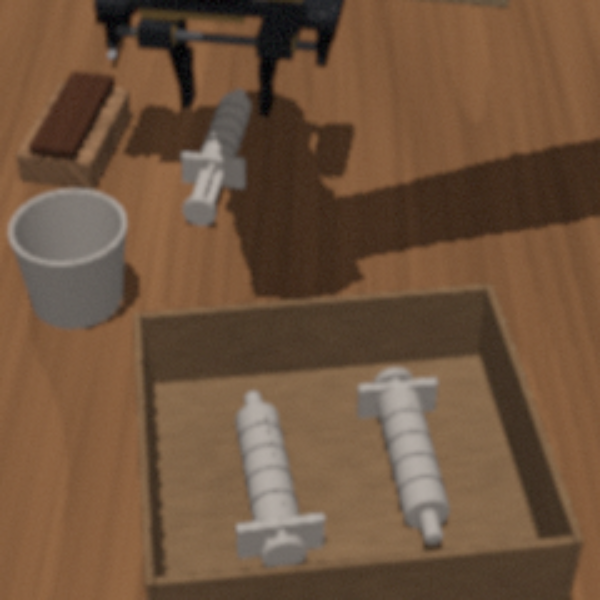

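Both spent syringes lie in the carton, and the fingers straddle the drawn-out one at about crop (225,120). Descend and grip.

Request:
arm_command(
  deltas=[
    [0, 0, 0, 0.4, -0.4, 2, -0.3],
    [0, 0, 0, 0.4, -0.4, 4, -0.3],
    [0, 0, 0, 0.4, -0.4, 4.6, -0.3],
    [0, 0, 0, 0.4, -0.4, 4.6, 0.2],
    [0, 0, 0, 0.4, -0.4, 4.6, 0.6],
    [0, 0, 0, 0.4, -0.4, 4.6, 0.6],
    [0, 0, 0, 0.4, -0.4, 4.6, 0.6],
    [0, 0, 0, 0.4, -0.4, 4.6, 0.6],
  ],
)

```text
time_s: 12.8
tcp_pos: [0.6648, -0.0053, 0.0265]
ee_rot: [[-0.138, -0.99, 0.002], [-0.99, 0.138, 0.0], [-0.001, -0.002, -1.0]]
wrist_force: [-0.4, -0.8, 0.6]
gripper_width: 0.356
gripper_force: 0.3
```

Request:
arm_command(
  deltas=[
    [0, 0, 0, 0, 0, 0, 0.6],
    [0, 0, 0, 0, 0, -2, 0.6],
    [0, 0, 0, 0, 0, -5, 0.6],
    [0, 0, 0, 0, 0, -8, 0.6],
    [0, 0, 0, 0, 0, -11, 0.6],
    [0, 0, 0, 0, 0, -14, 0.6],
    [0, 0, 0, 0, 0, -14, 0.6],
    [0, 0, 0, 0, 0, -14, 0.6],
  ],
)

```text
time_s: 13.47
tcp_pos: [0.6653, -0.0053, 0.168]
ee_rot: [[-0.139, -0.99, 0.005], [-0.99, 0.139, 0.001], [-0.002, -0.005, -1.0]]
wrist_force: [-0.5, 0.2, -1.0]
gripper_width: 0.308
gripper_force: 29.9
```

```bash
python3 go.py .493 -.347 .15 -189; python3 -c "
from h import *
print(sense()['joints'])"
```

```text
t 13.4667 rot [-0.002  0.006  1.589] cm [36.23 12.34  1.66] w 0.308
[ 1.34404608e+01  2.88801042e+01  6.05076481e-01 -7.61386807e-04
 -6.14086549e+01 -2.14015748e+01]
```

Request:
arm_command(
  deltas=[
    [0, 0, 0.05, 1.5, 0.5, 0, 0.6],
    [0, 0, 0.15, 4, 1.4, 0, 0.6],
    [0, 0, 0.25, 7, 2.4, 0, 0.6],
    [0, 0, 0.35, 10, 3.4, 0, 0.6],
    [0, 0, 0.45, 13, 4.4, 0, 0.6],
    [0, 0, 0.55, 16, 5.4, 0, 0.6],
    [0, 0, 0.65, 19, 6.4, 0, 0.6],
    [0, 0, 0.75, 22, 7.4, 0, 0.6],
  ],
)

```text
time_s: 14.13
tcp_pos: [0.5586, -0.2141, 0.1635]
ee_rot: [[-0.78, -0.626, -0.003], [-0.626, 0.78, 0.001], [0.002, 0.003, -1.0]]
wrist_force: [0.6, 0.6, -0.7]
gripper_width: 0.315
gripper_force: 29.9
```

```bash
python3 go.py .493 -.347 .15 -189
```

```text
t 14.1333 rot [ 0.002 -0.003  0.834] cm [13.44 -6.25  1.36] w 0.315
```

Request:
arm_command(
  deltas=[
    [0, 0, 0.1, 2, -0.9, 0, 0.6],
    [0, 0, 0.2, 4.5, -2, 0, 0.6],
    [0, 0, 0.32, 7, -3.2, 0, 0.6],
    [0, 0, 0.44, 9.5, -4.4, 0, 0.6],
    [0, 0, 0.56, 12, -5.5, 0, 0.6],
    [0, 0, 0.68, 13.3, -6.1, 0, 0.6],
    [0, 0, 0.8, 13.3, -6.1, 1, 0.6],
    [0, 0, 0.84, 13.3, -6.1, 1.5, 0.6],
  ],
)

```text
time_s: 14.8
tcp_pos: [0.4938, -0.3448, 0.1478]
ee_rot: [[-0.986, 0.165, -0.003], [0.165, 0.986, 0.002], [0.004, 0.002, -1.0]]
wrist_force: [-0.3, 0.6, -1.0]
gripper_width: 0.314
gripper_force: 29.9
```

Request:
arm_command(
  deltas=[
    [0, 0, 0, 0, 0, 2, 0.6],
    [0, 0, 0, 0, 0, 4, 0.6],
    [0, 0, 0, 0, 0, 6, 0.6],
    [0, 0, 0, 0, 0, 7, 0.6],
    [0, 0, 0, 0, 0, 7, 0.6],
    [0, 0, 0, 0, 0, 7, 0.6],
  ],
)

```text
time_s: 15.3
tcp_pos: [0.4953, -0.3443, 0.0794]
ee_rot: [[-0.988, 0.157, -0.002], [0.157, 0.988, 0.0], [0.002, 0.0, -1.0]]
wrist_force: [0.5, 0.2, 0.0]
gripper_width: 0.311
gripper_force: 29.9
```

```bash
python3 go.py .493 -.347 .031 -189;  python3 - <<'E'
from h import *
c=capture("top"); im=c["pixels"]; cv2.imwrite("pics/t2.png",cv2.resize(im[200:400,380:580],None,fx=3,fy=3))
E
```

```text
t 15.3 rot [ 0.    -0.002 -0.001] cm [ 0.18 -0.3   4.84] w 0.311
```

View pics/t2.png

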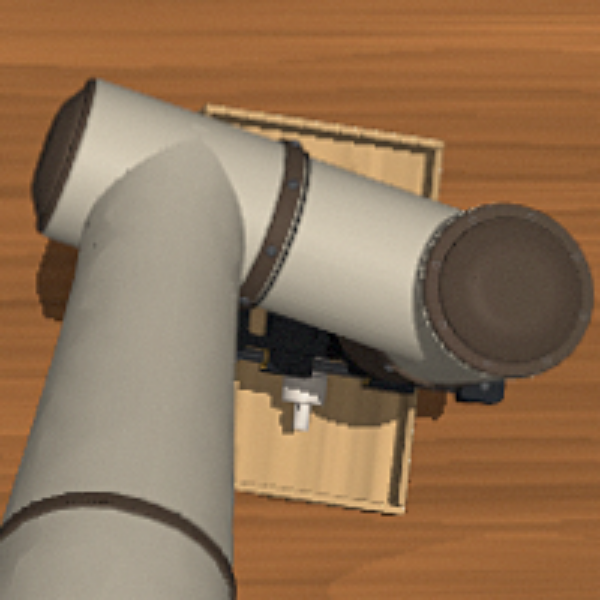

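The nozzle is at crop (300,430), inside the tray and aligned with its long side. Lower and release gently.

Request:
arm_command(
  deltas=[
    [0, 0, 0, 0.2, -0.3, 1.5, 0.6],
    [0, 0, 0, 0.2, -0.3, 3, 0.6],
    [0, 0, 0, 0.2, -0.3, 4, 0.6],
    [0, 0, 0, 0.2, -0.3, 4.5, 0.6],
    [0, 0, 0, 0.2, -0.3, 4.5, 0.6],
    [0, 0, 0, 0.2, -0.3, 4.5, 0.6],
  ],
)

```text
time_s: 15.85
tcp_pos: [0.4938, -0.3472, 0.0358]
ee_rot: [[-0.988, 0.157, 0.001], [0.157, 0.988, -0.001], [-0.001, -0.0, -1.0]]
wrist_force: [0.6, 0.5, -0.4]
gripper_width: 0.315
gripper_force: 29.9
```

Request:
arm_command(
  deltas=[
    [0, 0, 0, 0, 0, 0.1, 0.2],
    [0, 0, 0, 0, 0, 0.1, 0],
    [0, 0, 0, 0, 0, 0.1, -0.3],
    [0, 0, 0, 0, 0, 0, -0.3],
    [0, 0, 0, 0, 0, -2, -0.3],
    [0, 0, 0, 0, 0, -5, -0.3],
    [0, 0, 0, 0, 0, -9, -0.3],
    [0, 0, 0, 0, 0, -12, -0.3],
  ],
)

```text
time_s: 16.52
tcp_pos: [0.4937, -0.3474, 0.1581]
ee_rot: [[-0.988, 0.157, 0.002], [0.157, 0.988, -0.002], [-0.002, -0.001, -1.0]]
wrist_force: [0.7, -0.2, 0.1]
gripper_width: 0.643
gripper_force: 0.0
```

Request:
arm_command(
  deltas=[
    [0, 0, 0, 2, 3, -2, -0.3],
    [0, 0, 0, 3, 6, -4, -0.3],
    [0, 0, 0, 3, 9, -6, -0.3],
    [0, 0, 0, 3, 12, -8, -0.3],
    [0, 0, 0, 3, 15, -8, -0.3],
    [0, 0, 0, 3, 18, -8, -0.3],
    [0, 0, 0, 3, 21, -8, -0.3],
    [0, 0, 0, 3, 24, -8, -0.3],
  ],
)

```text
time_s: 17.18
tcp_pos: [0.5014, -0.1038, 0.236]
ee_rot: [[-0.988, 0.158, 0.001], [0.158, 0.988, 0.0], [-0.001, 0.0, -1.0]]
wrist_force: [0.9, -0.5, -0.3]
gripper_width: 0.651
gripper_force: 0.0
```

```bash
python3 - <<'E'
from h import *
c=capture("top"); cv2.imwrite("pics/t3.png",c["pixels"])
E
```

```text
(no output)
```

View pics/t3.png

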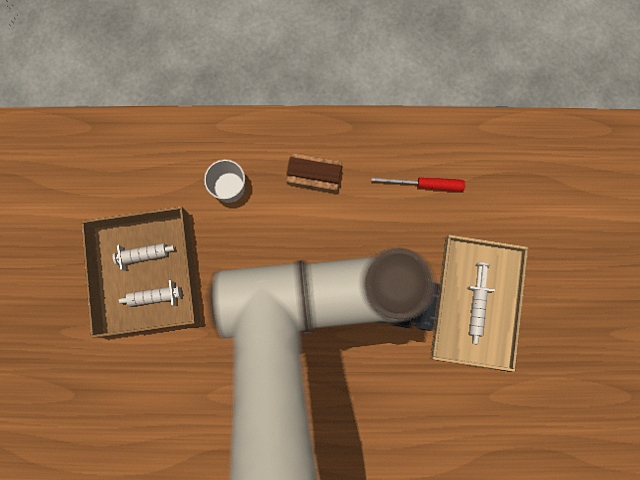

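The two spent syringes are in the carton, at (145,255) and (150,296). The drawn-out one lies flat in the tray at (480,303) with its plunger still out, and the bystanders haven't moved. Handing in.

```bash
python3 -c "
from station import finish_job
print(finish_job())"
```

```text
the job is handed in; nothing more can be done
None
```

The job is handed in at about 17 s: the two spent syringes are in the carton, the drawn-out one lies flat in the tray with its plunger still out, and the tub, sanding block and screwdriver were not moved.

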